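# Hang the pail on the kitchen scale and hold its zeroing lever at the third click

## Task

Zero the kitchen scale for its empty pail: hang the small steel pail by its copper handle on the scale's hook and let it hang there freely, then press the scale's red spring lever down past its first two clicks to the third. The lever springs back when let go, so finish while still holding it down at the third click, with the pail hanging untouched, and leave the mixer, jug, bowl and jar where they are.

Things in the scene. Friction and masses are not known exactly. Their poses are not given: they have to be found in the camera images.
- scale: Kitchen hanging scale, fixed. Origin: centre of base's underside. Aluminium base 150 (x) by 190 (y) by 16 mm; white housing 100 (x) by 95 (y) mm, centred, top 110 mm up, round gauge on it; steel post 18 mm thick at y = +30 mm, 266 mm high. A steel hook runs from the post towards the scale's +y; the red lever sticks out of the housing's -y side. Yaw within 0.35 rad.
- hook_seat (a point): Top of the hook's round bar (8 mm thick) at the bottom of its trough, scale's y = +95 mm, 254 mm up; axes as the scale's: y along the hook to its open tip, z up. The hook leaves the post at bar centre height 262 mm, dips to 250 mm here, then turns up to its tip. A hanging pail's handle rests here; bring it over the tip and lower it.
- lever (a joint): Travel of the red lever in m: 0 at rest (up), grows as it is pressed straight down. Clicks (felt as small rises and drops of force) at 0.008 (first), 0.016 (second), 0.024 (third); rigid stop at 0.026. A spring always returns it to 0: the push grows from 5 N at the top to 6 to 10 N at the third click; it rises by 3 to 5 N just past each click and drops towards the next (peak 12 N).
- lever_top (a point): Where to press, on the flat top of the red lever; moves with it. Lever plate 40 mm (scale's x) by 58 mm (scale's y), 10 mm thick; its top is 97 mm up at rest. This point lies 36 mm out from the housing's side (scale's x = 0, y = -86 mm), 22 mm from the lever's free end. Axes as the scale's.
- pail: Loose empty steel pail, 0.13 to 0.25 kg. Origin: centre of underside. 84 mm across at the rim (60 mm up), foot 68 mm. Rigid copper-coloured handle, round bar 10 mm thick, arches over it in the pail's x-z plane: legs at x = +-41 mm up to 110 mm, shoulders at x = +-34 mm (bar centre 122.5 mm up), rising gently to the middle, 130 mm up. It does not fold.
- pail_handle (a point): Middle of the handle's bar at its peak, 130 mm above the pail's underside; axes as the pail's (bar runs along x). Hung in the trough it lies 5 mm above hook_seat, pail upright. Pinch the bar from above beside this point, closing along the pail's y (at x = +-24 mm the bar centre is 5 mm lower), to keep the middle free for the hook.
- mixer: Steel hand mixer with black handle, lying on its belly, 180 by 80 mm, 130 mm high; origin at centre of its underside. To be left alone.
- jug: Glass measuring jug, 80 mm across, 105 mm high, with a handle at its +y side; origin at centre of its underside. To be left alone.
- bowl: Wooden bowl, 120 mm across, 55 mm high; origin at centre of its underside. To be left alone.
- jar: Clear plastic jar with a green screw lid, 68 mm across, 100 mm high; origin at centre of its underside. To be left alone.
- hook_tip (a point): Top of the hook's upturned open tip: scale's y = +132 mm (37 mm beyond hook_seat, 20 mm above it), 274 mm up. Axes as the scale's.
Mind the look-alikes: they are no part of the job. What is shaped like the pail but pink or yellow is not meant.

How it is judged:
On the way, in this order (a step that is already met when the one before it is completed fails the run):
1. the pail hangs on the hook by its handle, upright, let go (horizontal distance between pail_handle and hook_seat below 0.03 m and z of pail_handle in the frame of hook_seat between -0.004 and 0.016 m and contact force between pail and scale above 0.7 N and angle between pail's own z axis and vertical below 0.3 rad and contact force between pail and the arm below 0.05 N and contact force between pail and the fingers below 0.05 N), for 0.3 s.
2. the lever is pressed to the third click and held (value of joint lever above 0.0215 m), for 0.5 s.
At the end, for the whole second after the job is handed in: Robot still presses the lever (over 3 N), travel beyond 21.5 mm; pail hangs by its handle in the hook's trough (handle middle within 30 mm of the seat from above, at most 16 mm over it), within 0.3 rad of upright, under 0.08 m/s, untouched by the robot (all of step 1 and value of joint lever above 0.0215 m and contact force between any of the fingers, the arm and lever above 3 N and linear speed of pail below 0.08 m/s); the arm keeps its last pose, push and grip.
It fails at once if a bystander was moved more than 30 mm (distance of any of mixer, jug, bowl, jar from where it was at the start of the episode above 0.03 m).
It fails at once if a bystander was tipped over (angle between any of mixer, jug, bowl, jar's own z axis and vertical above 0.5 rad).
It also fails if it takes over 61 s, if anything falls off the work surface, if the arm or the gripper's body presses on something with over 40 N, if the wrist force passes 120 N, or if a joint passes its speed limit or range.

## Robot

A 7-joint arm with a two-finger parallel gripper is mounted at the origin on the work surface. World frame = base frame: x ahead of the robot, y to its left, z up, the work surface at z = 0. Lengths are in m, angles in rad, forces in N, time in s.
With the tool pointing down it reaches from about 0.4 to 0.85 m from the base axis. Payload 10.4 kg.
Tool frame: the origin (TCP) lies between the finger pads; the fingertips stand 22 mm ahead of it and the grasp point (between the pads) lies 3 mm ahead of it; z points along the fingers, y is the line along which they close (so a half turn about z gives the same grasp; the last joint's range is limited). The gripper opens to 87 mm and grips with 3 to 60 N. Pads are 19 mm wide; open, the fingers measure 117 mm over their backs; the gripper's body (75 mm by 190 mm) begins 51 mm behind the grasp point.
Start: joints at [-1.195, 0.332, -0.065, 1.46, 0.022, 1.35, -0.088], TCP at [0.243, 0.576, 0.245] pointing down, gripper open.
Joint ranges: [-2.6, 2.6], [-0.5, 2.12], [-1.47, 1.34], [0.16, 2.42], [-1.27, 4.41], [0.06, 2.06], [-2.6, 2.6]. Speed limits (rad/s): [2.22, 2.22, 2.79, 2.79, 3.14, 3.14, 3.14].

## Interface

Orientations are given as a 3x3 rotation matrix whose columns are the frame's x, y, z axes.
In Python, from cell import ctrl gives the robot as it stands.
- The arm moves only by the tool move_arm, never from a script. Its argument "moves" is one flat list of numbers, 6 for each row, row after row: the shift along the tool's x, y, z in units of 7.5 cm (1.0 is 7.5 cm), then the turn, a rotation vector about the tool's x, y, z in units of 90 degrees (1.0 is 90 degrees). A call has 1 to 10 rows; each row shifts and turns the commanded pose from where the row before left it, along the tool's axes as they then stand; what a row does not reach is not made up. A row lasts 1/10 s, in which the tool goes at most 50 mm and 8.59 degrees, less where a joint would pass 70% of its speed; a pose out of reach is approached as far as the arm can. A call with a number of a shift or a turn outside -1 to 1 is refused whole. A call with a gripper value outside its range is refused whole. "hand" is the opening, from 0 (shut) to 1 (fully open), set as the call begins (left out, the last holds). The fingers move at their own pace and stop on an object; "force" is the grip in N (left out, the last holds). Time passes only in rows, so rows that do not move let the fingers close. It gives the time, the measured TCP pose, the force, the opening and the grip force at its end, in the units of the state.
- ctrl.read_state(): the state, without advancing time (a new reading comes with each control period).
- ctrl.get_image(name): name is "scene" or "top"; returns the picture (480x640x3 uint8, red, green, blue); there is no depth.
- ctrl.calibration(name): a dict with "fx", "fy", "cx", "cy" (pixels), "world_from_camera" (4x4, takes a point from camera to world coordinates). Camera axes: x right, y down, z forward; pixel columns grow to the right and rows downward; lengths in m; the calibration is good to about 2 mm. A picture is of the moment at which its call begins. calibration takes no time and is no camera call.
- ctrl.sign_off(): hands the job in; it is judged then, once.
Trained networks look in the newest picture that a camera, given by its name, has taken for a name from the list of things; names that differ only in an ending like _2 or _b are one class to them, and where a whole thing is asked for, a point or a joint stands for the part that bears it (a point fixed in the world has none). Each returns a list of dicts, best first, with "p" (0 to 1); they miss things now and then, are a little off and sometimes report something else, mostly with a low value. They report only what shows in the picture. A call takes as long as a camera call. They do not tell look-alikes from the thing itself.
- ctrl.masks_of(camera, target): "region" (480x640 bool, what is visible of it) and "extent" ([left, top, width, height] in pixels, round what is visible of it).
- ctrl.place_of(camera, target): "xy" ([column, row] in pixels: a listed point, or the origin of a listed thing).
The state is a dict: "t": time; "joints": joint angles; "joint_velocities": joint speeds; "effort": joint torques, N m; "position": TCP position; "tool_rot": TCP orientation; "contact_force": force on the tool from outside, world axes, zero at the start; "ft_torque": the same for the moment, N m; "width": finger opening in m; "grasp_force": force on a finger pad.
Only numpy, scipy, OpenCV 4.12 (cv2) and the standard library are available. Lean on these libraries where they do the work, as an engineer would, in place of code of your own. Each camera call takes 0.05 s, during which the arm holds its last target. There are 200 camera calls.

## Working session

There is one attempt and no reset: what is moved stays moved. The work goes in short steps, Python scripts to look and compute and a tool call to move; the robot and the scene stay as the last step left them, time stands still between calls to the robot, and variables do not carry over. Pictures are saved under pics/ and viewed, at most 11 in all, crops included, and the job is handed in when it is done.

Besides the shell and the picture viewer there is one more tool, called after "Emit:" in YAML: its name, and indented under it one key for each argument. move_arm: Moves the arm, as the interface text tells. Shifts and turns lie within -1 to 1; 1 stands for 7.5 cm of shift or 90 degrees of turn. Its arguments: {"type":"object","properties":{"moves":{"type":"array","items":{"type":"number","minimum":-1,"maximum":1}},"hand":{"type":"number"},"force":{"type":"number"}},"required":["moves"]}

```bash
mkdir -p pics
cat > h.py <<'E'
import numpy as np, cv2
from cell import ctrl
def snap(n,f):
    im=ctrl.get_image(n); cv2.imwrite('pics/'+f,im[:,:,::-1]); return im
def ray(n,uv):
    c=ctrl.calibration(n);T=np.array(c['world_from_camera'])
    d=T[:3,:3]@np.array([(uv[0]-c['cx'])/c['fx'],(uv[1]-c['cy'])/c['fy'],1]);return T[:3,3],d
def atz(n,uv,z):
    o,d=ray(n,uv);return o+d*(z-o[2])/d[2]
def proj(n,p):
    c=ctrl.calibration(n);T=np.linalg.inv(np.array(c['world_from_camera']))
    q=T[:3,:3]@np.array(p)+T[:3,3];return np.array([c['fx']*q[0]/q[2]+c['cx'],c['fy']*q[1]/q[2]+c['cy']])
def tri(a,b):
    (o1,d1),(o2,d2)=ray('scene',a),ray('top',b)
    d1=d1/np.linalg.norm(d1);d2=d2/np.linalg.norm(d2)
    s=np.linalg.lstsq(np.c_[d1,-d2],o2-o1,rcond=None)[0]
    p,q=o1+s[0]*d1,o2+s[1]*d2
    return (p+q)/2,np.linalg.norm(p-q)
E
python3 - <<'E'
from h import *
np.set_printoptions(precision=3,suppress=True)
a=snap('scene','s0.png');b=snap('top','t0.png')
for n in('scene','top'):
    print(n,np.array(ctrl.calibration(n)['world_from_camera'])[:3,3],ctrl.calibration(n)['fx'])
    for t in('scale','hook_seat','hook_tip','lever_top','pail','pail_handle','mixer','jug','bowl','jar'):
        print(t,[(np.round(r['xy'],1).tolist(),round(r['p'],2)) for r in ctrl.place_of(n,t)][:4])
s=ctrl.read_state();print(s['t'],s['position'],s['tool_rot'],s['contact_force'])
E
```

```text
scene [ 1.284 -0.403  1.206] 482.5082648746182
scale [([266.8, 299.3], 0.7)]
hook_seat [([291.1, 230.3], 0.66)]
hook_tip [([305.9, 225.9], 0.82)]
lever_top [([230.0, 291.8], 0.81), ([400.2, 232.9], 0.28)]
pail [([369.2, 260.8], 0.94), ([424.4, 214.7], 0.91), ([398.0, 235.0], 0.9)]
pail_handle [([372.9, 233.3], 0.9), ([433.3, 184.5], 0.87), ([408.7, 208.9], 0.84)]
mixer [([149.6, 279.4], 0.63)]
jug [([448.0, 271.8], 0.85)]
bowl [([315.9, 239.2], 0.73)]
jar [([401.4, 302.1], 0.93)]
top [ 0.438 -0.013  1.566] 485.6525900552415
scale [([370.8, 233.7], 0.85)]
hook_seat [([341.2, 226.4], 0.76)]
hook_tip [([329.6, 222.9], 0.9)]
lever_top [([405.1, 234.9], 0.63)]
pail [([180.8, 245.7], 0.94), ([218.2, 238.5], 0.82), ([262.4, 225.7], 0.56)]
pail_handle [([165.6, 244.2], 0.83), ([210.1, 235.3], 0.71), ([256.3, 219.8], 0.56)]
mixer [([455.9, 302.6], 0.95)]
jug [([198.9, 182.9], 0.66), ([343.4, 227.5], 0.16)]
bowl [([294.5, 270.7], 0.94), ([208.2, 237.6], 0.52)]
jar [([264.3, 173.6], 0.65), ([200.8, 182.2], 0.55), ([292.8, 272.7], 0.21)]
1.1 [0.243 0.576 0.245] [[-0.922  0.388  0.   ]
 [ 0.388  0.922  0.   ]
 [ 0.     0.    -1.   ]] [-0.5   -0.249 -1.194]
```

View pics/s0.png

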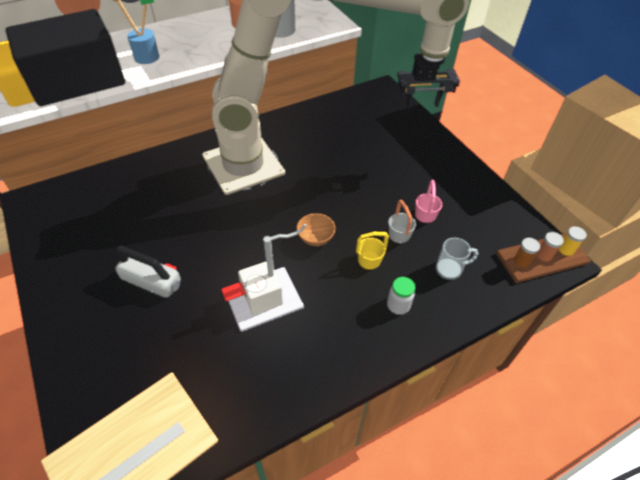

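View pics/t0.png

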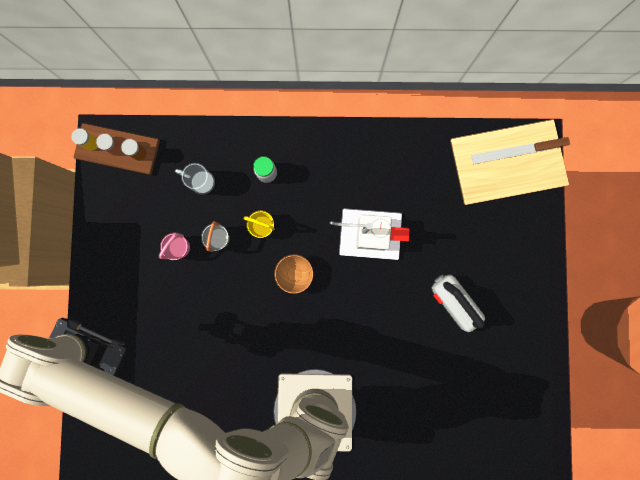

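Look-alikes: yellow pail (scene 371,252 / top 260,225), pink pail (428,208 / 174,247), and the steel one with a copper handle (402,228 / 215,238). I choose the steel one and check it in a crop.

Run:
```python
from h import *
np.set_printoptions(precision=4,suppress=True)
s=cv2.imread('pics/s0.png');t=cv2.imread('pics/t0.png')
f=lambda im,x,y,w,h:cv2.resize(im[y:y+h,x:x+w],(400,400),interpolation=cv2.INTER_CUBIC)
cv2.imwrite('pics/c1.png',np.vstack([np.hstack([f(s,360,180,80,80),f(t,175,200,80,80)]) ,np.hstack([f(s,220,215,100,100),f(t,320,190,100,100)])])[:800] if 0 else np.hstack([f(s,360,180,80,80),f(t,175,200,80,80)]))
for nm,a,b in [('handle',(408.7,208.9),(210.1,235.3)),('pail',(398,235),(218.2,238.5)),('seat',(291.1,230.3),(341.2,226.4)),('tip',(305.9,225.9),(329.6,222.9)),('lever',(230,291.8),(405.1,234.9)),('scale',(266.8,299.3),(370.8,233.7)),
 ('yhandle',(372.9,233.3),(256.3,219.8)),('phandle',(433.3,184.5),(165.6,244.2))]: print(nm,*tri(a,b))
for n,a in [('scene',(398,235)),('top',(218.2,238.5))]: print(atz(n,a,0))
for n,a in [('scene',(408.7,208.9)),('top',(210.1,235.3))]: print(atz(n,a,.13))
# copper bar pixels in top & scene
for n,im,(x0,y0,x1,y1) in [('top',t,(195,215,235,260)),('scene',s,(380,190,425,250))]:
    hsv=cv2.cvtColor(im,cv2.COLOR_BGR2HSV)[y0:y1,x0:x1]
    m=(hsv[...,0]<16)&(hsv[...,1]>90)&(hsv[...,2]>70)
    v,u=np.nonzero(m);P=np.c_[u+x0,v+y0];print(n,len(P),P.mean(0),P.min(0),P.max(0))
    if n=='top':
        W=np.array([atz(n,p,.122) for p in P])[:,:2];c=W.mean(0);e=np.linalg.svd(W-c)[2][0];print(c,np.degrees(np.arctan2(e[1],e[0])),np.ptp((W-c)@e))
# scale base white/aluminium
b=t[200:270,330:412];m=(b.min(2)>150).astype(np.uint8);print(cv2.minAreaRect(np.argwhere(m)[:,::-1].astype(np.float32)))
```

```text
handle [0.5419 0.3238 0.1194] 0.011901119791438828
pail [ 0.5368  0.3195 -0.0081] 0.003320070961485291
seat [ 0.5571 -0.0703  0.2527] 0.005479249895511945
tip [ 0.5667 -0.0358  0.2612] 0.0006797649082868134
lever [ 0.5508 -0.2648  0.0927] 0.007845475683110038
scale [ 0.5614 -0.1691 -0.0027] 0.01159231211685124
yhandle [0.5844 0.1767 0.1318] 0.006066457238683553
phandle [0.5092 0.4439 0.1412] 0.0008328436766355878
[0.5412 0.3131 0.    ]
[0.5371 0.3193 0.    ]
[0.5512 0.3226 0.13  ]
[0.5382 0.3161 0.13  ]
top 138 [210.3696 235.8333] [205 221] [219 251]
[0.5372 0.3171] 168.642739498699 0.0900488268944869
scene 217 [404.2258 212.0599] [395 199] [412 234]
((35.11176300048828, 33.54705810546875), (69.79381561279297, 46.324684143066406), 4.398705959320068)
```

View pics/c1.png

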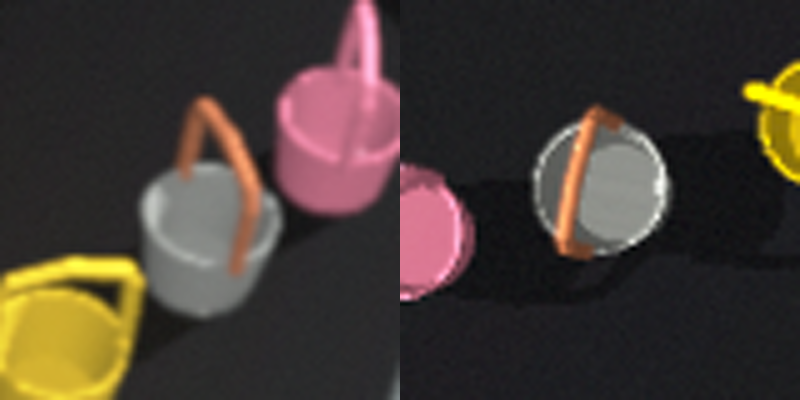

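The crop shows the steel pail with the copper handle, with shoulders at top-view pixels (214,222) and (208,248). So the bar yaw is about -14°. Next I fit the scale pose and plan the approach.

```bash
cat >> h.py <<'E'
from scipy.optimize import least_squares
def plan(pos,yang=None,step=.037):
    "yang: angle (deg) of tool y in world; prints turn unit about tool z, then tool-axis shift units (total, rows)"
    s=ctrl.read_state();R=np.array(s['tool_rot']);p=np.array(s['position'])
    a=np.degrees(np.arctan2(R[1,1],R[0,1]));d=0
    if yang is not None: d=-(yang-a)
    c,q=np.cos(np.radians(d)),np.sin(np.radians(d))
    R2=R@np.array([[c,-q,0],[q,c,0],[0,0,1]])
    v=R2.T@(np.array(pos)-p);n=max(1,int(np.ceil(np.linalg.norm(v)/step)))
    print('t',s['t'],'pos',p.round(4),'turn units',round(d/90,4),'shift units total',(v/.075).round(3),'rows',n,'per row',(v/.075/n).round(3),'F',np.round(s['contact_force'],2),'w',s['width'],s['grasp_force'],'Rz',R[:,2].round(3))
def fit(obs,pts,z0,x0):
    def f(q):
        c,s=np.cos(q[2]),np.sin(q[2])
        return np.concatenate([proj(n,[q[0]+c*pts[k][0]-s*pts[k][1],q[1]+s*pts[k][0]+c*pts[k][1],z0+pts[k][2]])-uv for n,k,uv in obs])
    r=least_squares(f,x0,loss='soft_l1');return r.x,r.fun.reshape(-1,2)
SC={'scale':(0,0,0),'hook_seat':(0,.095,.254),'hook_tip':(0,.132,.274),'lever_top':(0,-.086,.097)}
PA={'pail':(0,0,0),'pail_handle':(0,0,.13),'sp':(.034,0,.1225),'sm':(-.034,0,.1225)}
E
python3 - <<'E'
from h import *
np.set_printoptions(precision=4,suppress=True)
o=[('scene','hook_seat',(291.1,230.3)),('scene','hook_tip',(305.9,225.9)),('scene','lever_top',(230,291.8)),('scene','scale',(266.8,299.3)),('top','hook_seat',(341.2,226.4)),('top','hook_tip',(329.6,222.9)),('top','lever_top',(405.1,234.9)),('top','scale',(370.8,233.7))]
print(*fit(o,SC,0,[.556,-.17,-.07]))
o=[('scene','pail',(398,235)),('scene','pail_handle',(408.7,208.9)),('top','pail',(218.2,238.5)),('top','pail_handle',(210.1,235.3)),('top','sp',(214.4,222)),('top','sm',(207.6,248)),('scene','sp',(411,216)),('scene','sm',(400.5,200))]
q,r=fit(o,PA,0,[.54,.318,-.24]);print(q,r)
g=q[:2]-.024*np.array([np.cos(q[2]),np.sin(q[2])]);print(g)
plan([*g,.215],90+np.degrees(q[2]))
E
```

```text
[ 0.5581 -0.1703 -0.0547] [[ 0.315   1.9739]
 [-1.3576 -3.248 ]
 [ 1.6647 -1.3685]
 [-2.9103 -1.1268]
 [ 2.8671 -1.8664]
 [ 0.9968  0.0058]
 [-3.8298 -1.4957]
 [-1.1789  0.2079]]
[ 0.5396  0.3179 -0.1842] [[ 0.9518 -0.8597]
 [-3.465  -1.9625]
 [ 0.4526 -0.7693]
 [-0.5768 -0.5075]
 [-1.8956  1.8632]
 [ 0.0756 -1.8718]
 [-1.5102  0.5984]
 [-0.1673  0.8345]]
[0.516  0.3223]
t 1.1 pos [0.2427 0.576  0.2446] turn units -0.1366 shift units total [-4.202 -2.658  0.394] rows 11 per row [-0.382 -0.242  0.036] F [-0.5  -0.25 -1.19] w 0.08682532457499934 0.0 Rz [ 0.  0. -1.]
```

Emit:
move_arm:
  moves: [0,0,0,0,0,-0.06,0,0,0,0,0,-0.06,-0.53,-0.34,0,0,0,0,-0.53,-0.34,0,0,0,0,-0.53,-0.34,0,0,0,0,-0.53,-0.34,0,0,0,0,-0.53,-0.34,0,0,0,0,-0.53,-0.34,0,0,0,0,-0.53,-0.33,0,0,0,0,-0.4,-0.2,0.2,0,0,0]
  hand: 0.7

```text
t: 2.1
position: [0.507, 0.3204, 0.2317]
tool_rot: [[-0.977, 0.212, 0.004], [0.212, 0.977, 0.002], [-0.003, 0.002, -1.0]]
contact_force: [1.2, 0.9, -0.7]
width: 0.061
grasp_force: 0.0
```

Run:
```python
from h import *
a=snap('scene','s1.png');b=snap('top','t1.png')
for n in('scene','top'):
    for t in('pail','pail_handle'): print(n,t,[(np.round(r['xy'],1).tolist(),round(r['p'],2)) for r in ctrl.place_of(n,t)][:4])
plan([.516,.3223,.215],79.)
f=lambda im,x,y,w,h:cv2.resize(im[y:y+h,x:x+w,::-1],(400,400),interpolation=cv2.INTER_CUBIC)
cv2.imwrite('pics/c2.png',np.hstack([f(a,350,150,100,100),f(b,165,190,100,100)]))
```

```text
scene pail [([399.1, 237.0], 0.83), ([369.7, 259.2], 0.63)]
scene pail_handle [([431.8, 187.0], 0.98), ([406.7, 207.8], 0.77), ([371.9, 233.3], 0.76)]
top pail [([265.6, 227.5], 0.78), ([219.3, 238.1], 0.49)]
top pail_handle [([207.9, 235.8], 0.55)]
t 2.4 pos [0.5031 0.3244 0.2298] turn units -0.0105 shift units total [-0.175  0.005  0.197] rows 1 per row [-0.175  0.005  0.197] F [-0.41  1.05 -0.48] w 0.06091074844995035 0.0 Rz [-0.     0.001 -1.   ]
```

View pics/c2.png

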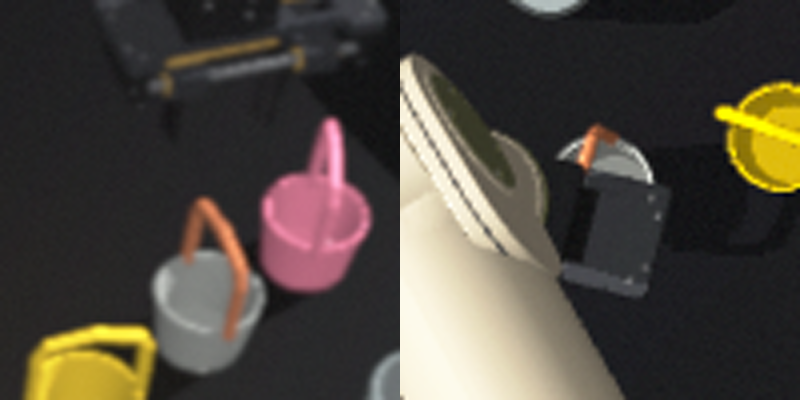

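The left half shows the gripper above and behind the steel pail's handle, the right half shows it over the near part of the handle. I set down on the bar now.

Emit:
move_arm:
  moves: [-0.17,0,0.3,0,0,-0.01,0,0,0.35,0,0,0,0,0,0.3,0,0,0,0,0,0.25,0,0,0,0,0,0.17,0,0,0,0,0,0,0,0,0,0,0,0,0,0,0]

```text
t: 3.1
position: [0.5163, 0.3212, 0.1277]
tool_rot: [[-0.981, 0.193, 0.001], [0.193, 0.981, 0.001], [-0.0, 0.001, -1.0]]
contact_force: [0.3, -1.0, 0.7]
width: 0.0608
grasp_force: 0.0
```

Emit:
move_arm:
  moves: [0,0,0,0,0,0,0,0,0,0,0,0,0,0,0,0,0,0,0,0,0,0,0,0,0,0,0,0,0,0,0,0,0,0,0,0]
  hand: 0
  force: 40

```text
t: 3.7
position: [0.5164, 0.3204, 0.1268]
tool_rot: [[-0.981, 0.193, -0.0], [0.193, 0.981, 0.0], [0.0, 0.0, -1.0]]
contact_force: [1.4, 0.1, 0.3]
width: 0.0209
grasp_force: 0.0
```

Emit:
move_arm:
  moves: [0,0,0,0,0,0,0,0,0,0,0,0,0,0,0,0,0,0,0,0,0,0,0,0]

```text
t: 4.1
position: [0.5164, 0.3205, 0.1268]
tool_rot: [[-0.981, 0.193, 0.0], [0.193, 0.981, 0.0], [-0.0, 0.0, -1.0]]
contact_force: [0.2, -0.9, 0.7]
width: 0.0086
grasp_force: 40.0
```

Emit:
move_arm:
  moves: [0,0,-0.1,0,0,0,0,0,-0.27,0,0,0,0,0,-0.4,0,0,0,0,0,-0.4,0,0,0,0,0,-0.4,0,0,0,0,0,-0.4,0,0,0,0,0,-0.2,0,0,0,0,0,-0.1,0,0,0,0,0,0,0,0,0,0,0,0,0,0,0]

```text
t: 5.1
position: [0.516, 0.3202, 0.2955]
tool_rot: [[-0.981, 0.193, -0.002], [0.193, 0.981, -0.001], [0.001, -0.002, -1.0]]
contact_force: [-1.0, -0.5, -1.3]
width: 0.0086
grasp_force: 40.0
```

Run:
```python
from h import *
np.set_printoptions(precision=4,suppress=True)
a=snap('scene','s2.png');b=snap('top','t2.png')
for n in('scene','top'):
    for t in('pail','pail_handle','hook_seat','hook_tip','scale','lever_top'): print(n,t,[(np.round(r['xy'],1).tolist(),round(r['p'],2)) for r in ctrl.place_of(n,t)][:4])
# hover: handle 75mm beyond tip
th=-.0547;P=np.array([.5581,-.1703]);X=np.array([np.cos(th),np.sin(th)]);Y=np.array([-X[1],X[0]])
print('seat',P+.095*Y,'tip',P+.132*Y)
plan([*(P+.21*Y-.024*X),.30],90+np.degrees(th),.03)
f=lambda im,x,y,w,h:cv2.resize(im[y:y+h,x:x+w,::-1],(4*w,4*h),interpolation=cv2.INTER_CUBIC)
cv2.imwrite('pics/c3.png',f(a,340,120,120,120))
```

```text
scene pail [([369.2, 260.0], 0.98), ([426.3, 215.8], 0.7), ([407.3, 199.5], 0.58)]
scene pail_handle [([433.2, 186.6], 0.85), ([370.7, 233.5], 0.77), ([413.8, 167.5], 0.67)]
scene hook_seat [([291.3, 233.3], 0.97)]
scene hook_tip [([306.1, 226.3], 0.69), ([414.0, 168.8], 0.33)]
scene scale [([263.1, 299.8], 0.58)]
scene lever_top [([233.4, 291.7], 0.78)]
top pail [([264.8, 226.6], 0.75), ([207.0, 235.8], 0.43)]
top pail_handle [([195.9, 233.8], 0.69), ([254.9, 218.4], 0.65)]
top hook_seat [([345.2, 225.4], 0.97), ([452.0, 302.7], 0.28)]
top hook_tip [([329.8, 223.5], 0.58)]
top scale [([371.1, 234.1], 0.83)]
top lever_top [([403.4, 233.8], 0.66)]
seat [ 0.5633 -0.0754] tip [ 0.5653 -0.0385]
t 5.8 pos [0.5164 0.3205 0.2971] turn units -0.089 shift units total [-0.593 -3.703 -0.039] rows 10 per row [-0.059 -0.37  -0.004] F [ 0.2   0.48 -1.38] w 0.008707022487490215 40.02261143177748 Rz [ 0.  0. -1.]
```

View pics/c3.png

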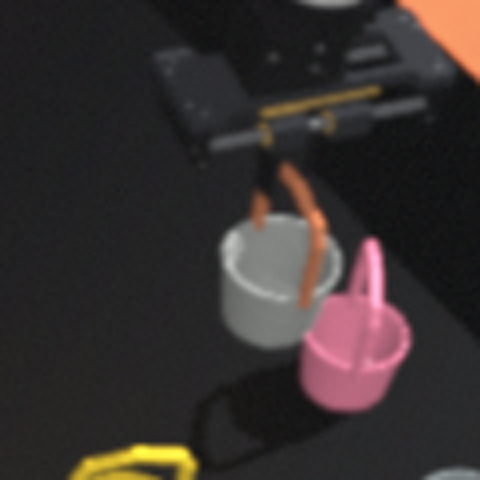

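The crop shows the pail lifted upright, held at the near side of the handle, with the middle free. I carry it to just beyond the hook tip.

Emit:
move_arm:
  moves: [0,-0.1,0,0,0,-0.03,-0.06,-0.25,0,0,0,-0.03,-0.07,-0.4,0,0,0,-0.03,-0.07,-0.45,0,0,0,0,-0.07,-0.5,0,0,0,0,-0.07,-0.5,0,0,0,0,-0.07,-0.5,0,0,0,0,-0.07,-0.45,0,0,0,0,-0.06,-0.35,0,0,0,0,-0.05,-0.2,-0.04,0,0,0]

```text
t: 6.8
position: [0.5414, 0.0378, 0.3001]
tool_rot: [[-0.998, 0.056, 0.0], [0.056, 0.998, -0.0], [-0.0, -0.0, -1.0]]
contact_force: [-0.8, 0.2, -0.8]
width: 0.0087
grasp_force: 40.0
```

Run:
```python
from h import *
np.set_printoptions(precision=4,suppress=True)
print(*tri((413.8,167.5),(195.9,233.8)))
a=snap('scene','s3.png');b=snap('top','t3.png')
for n in('scene','top'):
    for t in('pail','pail_handle','hook_seat','hook_tip'): print(n,t,[(np.round(r['xy'],1).tolist(),round(r['p'],2)) for r in ctrl.place_of(n,t)][:4])
o=[('scene','hook_seat',(291.2,231.8)),('scene','hook_tip',(306,226.1)),('scene','lever_top',(231.7,291.8)),('scene','scale',(265,299.5)),('top','hook_seat',(343.2,225.9)),('top','hook_tip',(329.7,223.2)),('top','lever_top',(404.2,234.4)),('top','scale',(371,234))]
q,r=fit(o,SC,0,[.556,-.17,-.07]);print(q,r)
th=q[2];P=q[:2];X=np.array([np.cos(th),np.sin(th)]);Y=np.array([-X[1],X[0]])
print('seat',P+.095*Y,'tip',P+.132*Y)
plan([*(P+.095*Y-.024*X),.30],90+np.degrees(th),.03)
f=lambda im,x,y,w,h:cv2.resize(im[y:y+h,x:x+w,::-1],(400,400),interpolation=cv2.INTER_CUBIC)
cv2.imwrite('pics/c4.png',np.hstack([f(a,250,160,110,110),f(b,265,170,110,110)]))
```

```text
[0.532  0.3207 0.2833] 0.0038723896631058163
scene pail [([370.0, 261.5], 0.95), ([328.7, 237.1], 0.81), ([427.0, 211.5], 0.78), ([293.4, 231.3], 0.54)]
scene pail_handle [([373.0, 235.6], 0.95), ([430.6, 188.8], 0.92), ([331.3, 207.0], 0.65)]
scene hook_seat [([292.2, 234.7], 0.59)]
scene hook_tip [([302.3, 225.8], 0.62)]
top pail [([178.3, 247.8], 0.73), ([262.3, 229.3], 0.73)]
top pail_handle [([164.5, 243.9], 0.69), ([255.6, 218.3], 0.62)]
top hook_seat [([345.6, 228.3], 0.65)]
top hook_tip [([330.1, 221.9], 0.8)]
[ 0.5587 -0.1703 -0.049 ] [[ 0.2544  0.4679]
 [-1.4528 -3.5117]
 [ 0.129  -1.0786]
 [-1.0068 -1.1866]
 [ 0.831  -1.3775]
 [ 0.8551 -0.2258]
 [-2.9445 -1.35  ]
 [-1.3997 -0.2709]]
seat [ 0.5633 -0.0754] tip [ 0.5651 -0.0384]
t 7.3 pos [0.5414 0.0416 0.2999] turn units -0.0019 shift units total [-0.048 -1.543 -0.001] rows 4 per row [-0.012 -0.386 -0.   ] F [-0.83 -0.19 -1.43] w 0.008752828399845496 40.038611590862274 Rz [-0.  0. -1.]
```

View pics/c4.png

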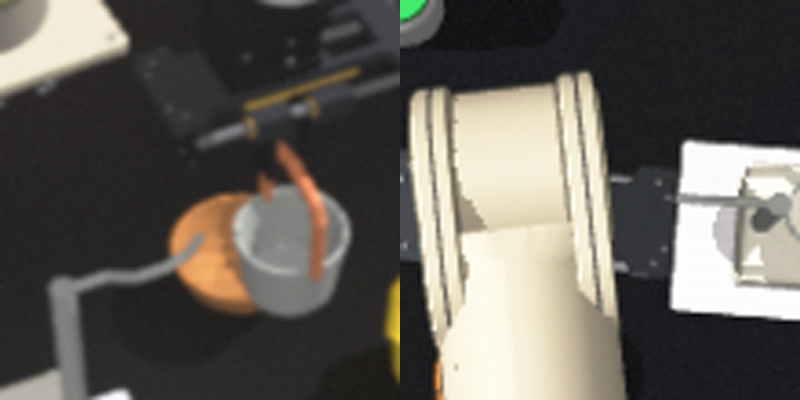

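Run:
```python
from h import *
np.set_printoptions(precision=4,suppress=True)
for uv in [(330,224.2),(340,225),(350,225.5),(358,226)]: print(atz('top',uv,.258))
for p in [(.5633,-.0754,.254),(.5651,-.0384,.274),(.5602,-.1403,.266)]: print(proj('scene',p).round(1),proj('top',p).round(1))
X=np.array([np.cos(-.052),np.sin(-.052),0]);g=np.array([.5414,.0416,.297])
for off in (.016,.024,.032):
    H=g+off*X; print(off,[proj('scene',H+k*X+[0,0,dz]).round(1).tolist() for k,dz in((.034,-.0025),(0,.005),(-.034,-.0025),(.041,-.02))], 'foot',proj('scene',H+[0,0,-.125]).round(1),'rim',proj('scene',H+[0,0,-.065]).round(1))
a=cv2.imread('pics/s3.png')
hsv=cv2.cvtColor(a,cv2.COLOR_BGR2HSV);hsv=hsv[190:250,312:346]
m=(hsv[...,0]<12)&(hsv[...,1]>100)&(hsv[...,2]>100)
for r in range(0,60,3): print(r+190,''.join('#' if v else '.' for v in m[r]))
c=cv2.resize(a[140:275,240:375],(590,590),interpolation=cv2.INTER_CUBIC)
cv2.imwrite('pics/c5.png',c)
```

```text
[ 0.5634 -0.0373  0.258 ]
[ 0.5615 -0.0643  0.258 ]
[ 0.5605 -0.0913  0.258 ]
[ 0.5594 -0.1129  0.258 ]
[291.4 232.3] [344.  224.5]
[304.5 222.6] [330.5 223. ]
[267.5 237.6] [368.4 225.6]
0.016 [[336.4, 213.6], [330.5, 202.6], [324.7, 195.9], [337.3, 220.0]] foot [328.9 234.8] rim [329.6 220.6]
0.024 [[337.8, 215.7], [331.9, 204.7], [326.0, 197.9], [338.7, 222.1]] foot [330.1 236.8] rim [330.9 222.6]
0.032 [[339.2, 217.9], [333.3, 206.8], [327.4, 200.0], [340.1, 224.3]] foot [331.4 238.9] rim [332.2 224.7]
190 ..................................
193 ..................................
196 ..................................
199 ...............#..................
202 ..............#####...............
205 ................#####.............
208 ..................#####...........
211 .........####.......#####.........
214 ...........#..........####........
217 .......................####.......
220 ........................####......
223 ........................###.......
226 ........................###.......
229 ........................###.......
232 ........................##........
235 ........................##........
238 ..................................
241 ..................................
244 ..................................
247 ..................................
```

View pics/c5.png

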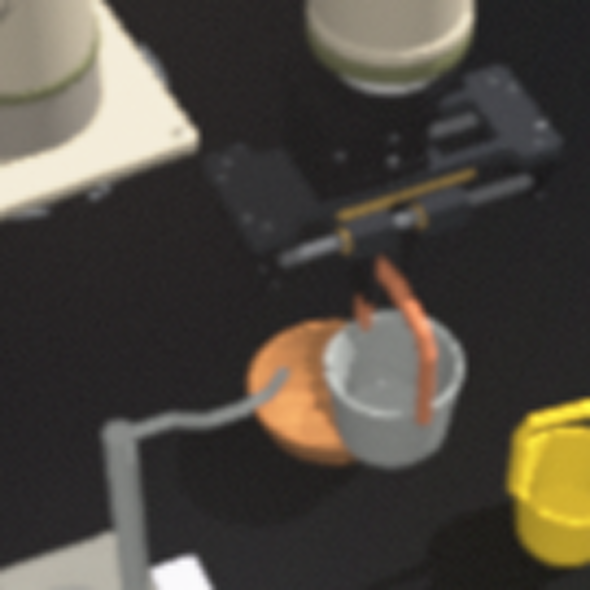

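The crop shows the pail upright with the hook tip at scene (305,225), and the pail handle's shoulder at (337,219). Both carry the same small row bias, so the 24 mm grip offset holds. I move over the trough.

Emit:
move_arm:
  moves: [-0.01,-0.15,0,0,0,0,-0.01,-0.25,0,0,0,0,-0.01,-0.3,0,0,0,0,-0.01,-0.3,0,0,0,0,0,-0.25,0,0,0,0,0,-0.18,0,0,0,0,0,-0.1,0,0,0,0,0,0,0,0,0,0,0,0,0,0,0,0,0,0,0,0,0,0]

```text
t: 8.3
position: [0.5386, -0.0729, 0.2999]
tool_rot: [[-0.999, 0.052, -0.0], [0.052, 0.999, 0.0], [0.0, 0.0, -1.0]]
contact_force: [-0.5, 0.4, -0.8]
width: 0.0087
grasp_force: 40.0
```

Run:
```python
from h import *
a=snap('scene','s4.png')
plan([.5385,-.073,.262],87)
cv2.imwrite('pics/c6.png',cv2.resize(a[150:270,230:350,::-1],(590,590),interpolation=cv2.INTER_CUBIC))
```

```text
t 8.35 pos [ 0.5385 -0.073   0.3   ] turn units 0.0004 shift units total [ 0.    -0.001  0.506] rows 2 per row [ 0.    -0.     0.253] F [-0.75 -0.15 -1.45] w 0.008570589848815533 40.024474784731865 Rz [-0.  0. -1.]
```

View pics/c6.png

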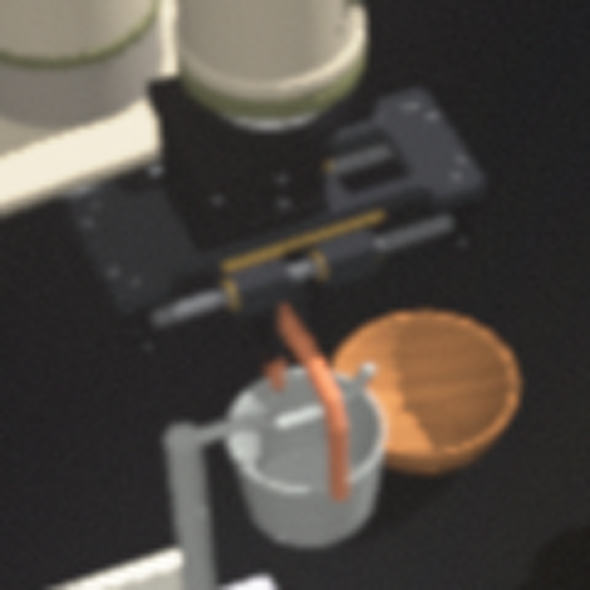

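The hook runs through the arch under the handle, with its tip visible beyond the handle at crop (370,375). I lower it.

Emit:
move_arm:
  moves: [0,0,0.1,0,0,0,0,0,0.12,0,0,0,0,0,0.12,0,0,0,0,0,0.1,0,0,0,0,0,0.05,0,0,0,0,0,0.03,0,0,0,0,0,0,0,0,0]

```text
t: 9.05
position: [0.5384, -0.074, 0.2608]
tool_rot: [[-0.999, 0.053, -0.0], [0.053, 0.999, 0.0], [0.0, 0.0, -1.0]]
contact_force: [-0.3, 0.6, -1.0]
width: 0.0087
grasp_force: 40.0
```

Emit:
move_arm:
  moves: [0,0,0.02,0,0,0,0,0,0.02,0,0,0,0,0,0,0,0,0]

```text
t: 9.35
position: [0.5384, -0.074, 0.2579]
tool_rot: [[-0.999, 0.053, -0.0], [0.053, 0.999, 0.0], [0.0, 0.0, -1.0]]
contact_force: [-0.4, -0.5, -2.2]
width: 0.0086
grasp_force: 40.0
```

Emit:
move_arm:
  moves: [0,0,0.02,0,0,0,0,0,0.02,0,0,0,0,0,0,0,0,0]

```text
t: 9.65
position: [0.5386, -0.074, 0.2554]
tool_rot: [[-0.999, 0.053, 0.001], [0.053, 0.999, 0.0], [-0.001, 0.0, -1.0]]
contact_force: [-0.8, 0.1, 3.5]
width: 0.0084
grasp_force: 39.9
```

Contact. Release and look.

Emit:
move_arm:
  moves: [0,0,-0.01,0,0,0,0,0,0,0,0,0,0,0,0,0,0,0,0,0,0,0,0,0,0,0,0,0,0,0,0,0,0,0,0,0]
  hand: 0.5

```text
t: 10.25
position: [0.5384, -0.074, 0.2557]
tool_rot: [[-0.999, 0.053, -0.0], [0.053, 0.999, 0.0], [0.0, 0.0, -1.0]]
contact_force: [-0.2, 0.3, -0.8]
width: 0.0414
grasp_force: 0.0
```

Run:
```python
from h import *
a=snap('scene','s5.png')
plan([.5385,-.073,.262],87)
cv2.imwrite('pics/c7.png',cv2.resize(a[150:270,230:350,::-1],(590,590),interpolation=cv2.INTER_CUBIC))
```

```text
t 10.3 pos [ 0.5384 -0.074   0.2557] turn units -0.0006 shift units total [-0.     0.013 -0.084] rows 1 per row [-0.     0.013 -0.084] F [0.55 0.62 0.25] w 0.04254903424543736 0.0 Rz [-0.  0. -1.]
```

View pics/c7.png

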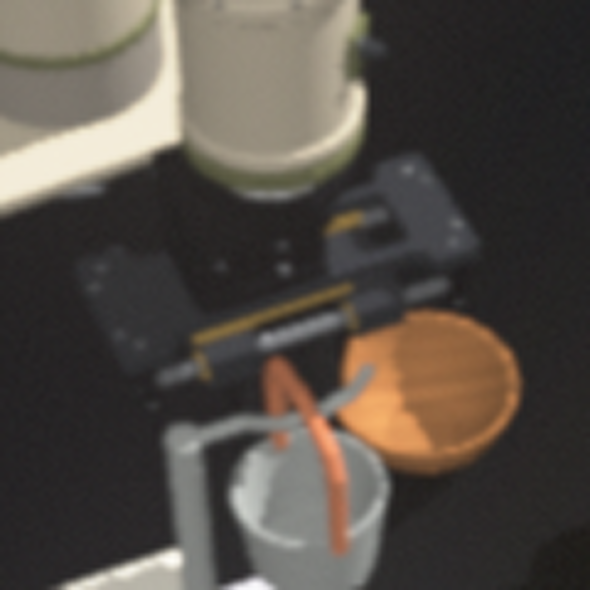

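The pail hangs upright by its handle in the trough and the fingers are clear. I retreat straight up.

Emit:
move_arm:
  moves: [0,0,-0.1,0,0,0,0,0,-0.25,0,0,0,0,0,-0.4,0,0,0,0,0,-0.4,0,0,0,0,0,-0.2,0,0,0]

```text
t: 10.8
position: [0.5389, -0.0742, 0.3603]
tool_rot: [[-0.999, 0.053, 0.004], [0.053, 0.999, 0.0], [-0.003, 0.0, -1.0]]
contact_force: [0.3, 0.4, -0.3]
width: 0.0436
grasp_force: 0.0
```

Run:
```python
from h import *
print(np.round(ctrl.read_state()['joints'],2))
im=snap('top','t6.png');snap('scene','s6.png')
for n in('scene','top'):
    for t in('lever_top','scale'): print(n,t,[(np.round(r['xy'],1).tolist(),round(r['p'],2)) for r in ctrl.place_of(n,t)][:3])
# red lever blob
for n,(x0,y0,x1,y1) in (('top',(370,215,425,255)),('scene',(215,275,255,310))):
    a=cv2.imread('pics/%s6.png'%n[0])[y0:y1,x0:x1];h=cv2.cvtColor(a,cv2.COLOR_BGR2HSV)
    m=((h[...,0]<8)|(h[...,0]>172))&(h[...,1]>150)&(h[...,2]>90)
    P=np.argwhere(m)[:,::-1].astype(np.float32)+[x0,y0];r=cv2.minAreaRect(P.astype(np.float32));print(n,len(P),r,P.min(0),P.max(0),atz(n,r[0],.097))
q=[.5587,-.1703,-.05];Y=np.array([.05,.9987])
L=np.array(q[:2])-.086*Y;print(L,proj('top',[*L,.097]),proj('scene',[*L,.097]))
plan([*L,.30],-3)
```

```text
[-0.3   0.11  0.39  1.5  -0.04  1.54  1.61]
scene lever_top [([231.3, 292.5], 0.63)]
scene scale [([264.6, 296.9], 0.81)]
top lever_top [([404.8, 234.9], 0.55)]
top scale [([294.0, 275.1], 0.75)]
top 237 ((399.5609130859375, 233.45120239257812), (18.22120475769043, 13.583078384399414), 6.340191841125488) [390. 227.] [409. 241.] [ 0.55319477 -0.25104377  0.097     ]
scene 285 ((232.43817138671875, 290.6391906738281), (13.569408416748047, 21.610536575317383), 68.96248626708984) [221. 282.] [244. 300.] [ 0.55499657 -0.25460284  0.097     ]
[ 0.5544    -0.2561882] [401.26425858 233.07512021] [231.80930117 290.70423937]
t 11.1 pos [ 0.538  -0.0739  0.3559] turn units 0.9995 shift units total [-2.415  0.346  0.745] rows 6 per row [-0.403  0.058  0.124] F [ 0.01 -0.43 -1.04] w 0.04352703658552843 0.0 Rz [-0.002  0.    -1.   ]
```

Emit:
move_arm:
  moves: [0,0,0,0,0,0.09,0,0,0,0,0,0.09,0,0,0,0,0,0.09,0,0,0,0,0,0.09,0,0,0,0,0,0.09,0,0,0,0,0,0.09,0,0,0,0,0,0.09,0,0,0,0,0,0.09,0,0,0,0,0,0.09,0,0,0,0,0,0.09]
  hand: 0
  force: 20

```text
t: 12.1
position: [0.538, -0.0739, 0.3559]
tool_rot: [[-0.098, 0.995, -0.002], [0.995, 0.098, 0.0], [0.0, -0.002, -1.0]]
contact_force: [-0.2, -0.1, -0.6]
width: 0.0006
grasp_force: 0.0
```

Emit:
move_arm:
  moves: [0,0,0,0,0,0.09,0,0,0,0,0,0]

```text
t: 12.3
position: [0.5381, -0.0739, 0.3561]
tool_rot: [[0.04, 0.999, -0.002], [0.999, -0.04, -0.0], [-0.0, -0.002, -1.0]]
contact_force: [0.2, -1.0, 0.3]
width: 0.0003
grasp_force: 0.0
```

Run:
```python
from h import *
plan([.554,-.257,.30],-3);plan([.554,-.257,.13],-3)
```

```text
t 12.3 pos [ 0.5381 -0.0739  0.3561] turn units 0.008 shift units total [-2.427  0.341  0.747] rows 6 per row [-0.404  0.057  0.125] F [ 0.24 -1.04  0.28] w 0.00032601147542102164 0.0 Rz [-0.002 -0.    -1.   ]
t 12.3 pos [ 0.5381 -0.0739  0.3561] turn units 0.008 shift units total [-2.426  0.344  3.014] rows 8 per row [-0.303  0.043  0.377] F [ 0.24 -1.04  0.28] w 0.00032601147542102164 0.0 Rz [-0.002 -0.    -1.   ]
```

Emit:
move_arm:
  moves: [-0.3,0.05,0,0,0,0,-0.45,0.06,0,0,0,0,-0.5,0.07,0,0,0,0,-0.5,0.07,0,0,0,0,-0.43,0.06,0,0,0,0,-0.25,0.03,0,0,0,0,0,0,0.4,0,0,0,0,0,0.5,0,0,0,0,0,0.5,0,0,0,0,0,0.4,0,0,0]

```text
t: 13.3
position: [0.5562, -0.2566, 0.2191]
tool_rot: [[0.033, 0.999, -0.002], [0.999, -0.033, 0.001], [0.001, -0.002, -1.0]]
contact_force: [0.1, 1.0, 0.2]
width: 0.0003
grasp_force: 0.0
```

Run:
```python
from h import *
plan([.554,-.257,.122],-3)
a=snap('scene','s7.png')
cv2.imwrite('pics/c8.png',cv2.resize(a[190:330,190:330,::-1],(590,590),interpolation=cv2.INTER_CUBIC))
```

```text
t 13.3 pos [ 0.5562 -0.2566  0.2191] turn units 0.0126 shift units total [-0.007 -0.026  1.295] rows 3 per row [-0.002 -0.009  0.432] F [0.08 0.99 0.23] w 0.0002653923652596454 0.0 Rz [-0.002  0.001 -1.   ]
```

View pics/c8.png

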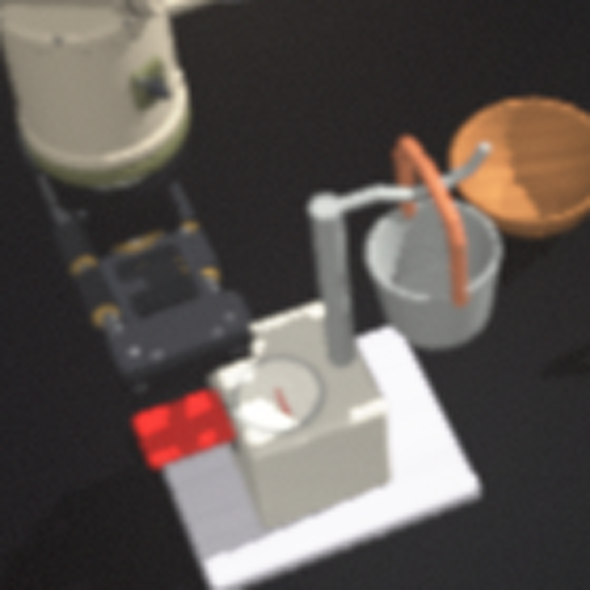

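The pail hangs free on the hook at crop (435,250), and the closed gripper stands over the red lever at (185,425). I descend.

Emit:
move_arm:
  moves: [0,0,0.35,0,0,0,0,-0.02,0.4,0,0,0,0,0,0.3,0,0,0,0,0,0.16,0,0,0,0,0,0.05,0,0,0,0,0,0,0,0,0]

```text
t: 13.95
position: [0.5558, -0.2571, 0.128]
tool_rot: [[0.036, 0.999, 0.0], [0.999, -0.036, -0.0], [-0.0, 0.0, -1.0]]
contact_force: [-0.1, 0.1, -0.0]
width: 0.0
grasp_force: 0.0
```

Emit:
move_arm:
  moves: [0,0,0.05,0,0,0,0,0,0.05,0,0,0,0,0,0.05,0,0,0,0,0,0,0,0,0]

```text
t: 14.35
position: [0.5561, -0.2572, 0.1168]
tool_rot: [[0.037, 0.999, 0.001], [0.999, -0.037, -0.0], [-0.0, 0.001, -1.0]]
contact_force: [-0.6, 0.2, 4.1]
width: 0.0003
grasp_force: 2.0
```

Emit:
move_arm:
  moves: [0,0,0.05,0,0,0,0,0,0.05,0,0,0,0,0,0,0,0,0]

```text
t: 14.65
position: [0.5561, -0.2572, 0.1094]
tool_rot: [[0.037, 0.999, 0.001], [0.999, -0.037, -0.0], [-0.0, 0.001, -1.0]]
contact_force: [-1.2, -0.2, 6.4]
width: 0.0006
grasp_force: 3.2
```

Emit:
move_arm:
  moves: [0,0,0.04,0,0,0,0,0,0.04,0,0,0,0,0,0,0,0,0]

```text
t: 14.95
position: [0.5561, -0.2573, 0.1035]
tool_rot: [[0.037, 0.999, 0.001], [0.999, -0.037, -0.0], [-0.0, 0.001, -1.0]]
contact_force: [-0.8, -0.6, 6.4]
width: 0.0004
grasp_force: 3.1
```

Emit:
move_arm:
  moves: [0,0,0.04,0,0,0,0,0,0,0,0,0]

```text
t: 15.15
position: [0.5561, -0.2572, 0.1008]
tool_rot: [[0.037, 0.999, 0.002], [0.999, -0.037, -0.0], [-0.0, 0.002, -1.0]]
contact_force: [-1.9, -0.1, 7.6]
width: 0.0008
grasp_force: 3.9
```

Emit:
move_arm:
  moves: [0,0,0.04,0,0,0,0,0,0,0,0,0]

```text
t: 15.35
position: [0.5561, -0.2572, 0.0976]
tool_rot: [[0.037, 0.999, 0.002], [0.999, -0.037, -0.0], [-0.0, 0.002, -1.0]]
contact_force: [-0.6, 0.2, 5.5]
width: 0.0003
grasp_force: 2.9
```

Emit:
move_arm:
  moves: [0,0,0.02,0,0,0,0,0,0,0,0,0]

```text
t: 15.55
position: [0.5561, -0.2572, 0.0962]
tool_rot: [[0.037, 0.999, 0.002], [0.999, -0.037, -0.0], [-0.0, 0.002, -1.0]]
contact_force: [-0.9, 0.4, 6.5]
width: 0.0002
grasp_force: 3.5
```

Emit:
move_arm:
  moves: [0,0,0.02,0,0,0,0,0,0,0,0,0]

```text
t: 15.75
position: [0.5562, -0.2572, 0.095]
tool_rot: [[0.037, 0.999, 0.002], [0.999, -0.037, -0.0], [-0.0, 0.002, -1.0]]
contact_force: [-2.0, 2.0, 9.2]
width: 0.0002
grasp_force: 5.0
```

Emit:
move_arm:
  moves: [0,0,0.01,0,0,0,0,0,0,0,0,0]

```text
t: 15.95
position: [0.5562, -0.2572, 0.0944]
tool_rot: [[0.037, 0.999, 0.002], [0.999, -0.037, 0.0], [0.0, 0.002, -1.0]]
contact_force: [-2.5, 1.4, 11.3]
width: 0.0003
grasp_force: 5.7
```

The force rise at about 24.6 mm is the third click. I hold, look, then hand in.

Emit:
move_arm:
  moves: [0,0,0,0,0,0,0,0,0,0,0,0,0,0,0,0,0,0,0,0,0,0,0,0,0,0,0,0,0,0,0,0,0,0,0,0,0,0,0,0,0,0,0,0,0,0,0,0]

```text
t: 16.75
position: [0.5562, -0.2573, 0.0945]
tool_rot: [[0.037, 0.999, 0.002], [0.999, -0.037, -0.0], [0.0, 0.002, -1.0]]
contact_force: [-2.3, 1.1, 11.1]
width: 0.0007
grasp_force: 5.7
```

Run:
```python
from h import *
a=snap('scene','s8.png')
cv2.imwrite('pics/c9.png',cv2.resize(a[190:330,190:330,::-1],(590,590),interpolation=cv2.INTER_CUBIC))
```

```text
(no output)
```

View pics/c9.png

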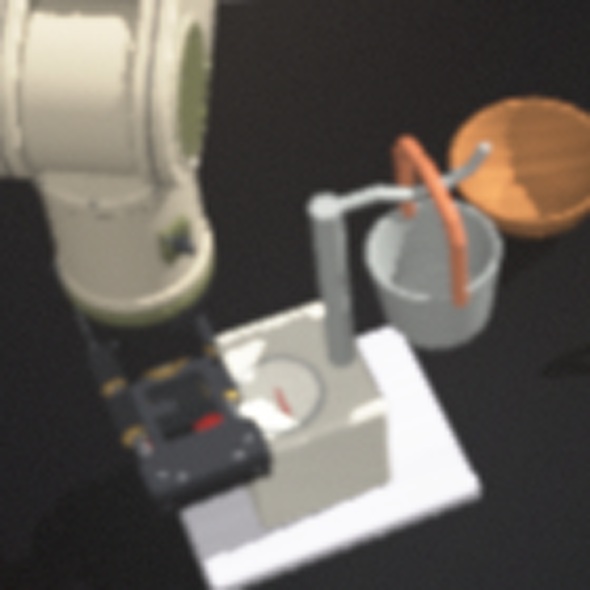

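The pail hangs still and untouched at crop (435,250), and the lever is held down under the gripper.

```bash
python3 -c "
from cell import ctrl
print(ctrl.sign_off())"
```

```text
the job is handed in; nothing more can be done
None
```

The steel pail hangs freely on the scale's hook, the red lever is held at the third click (about 24.5 mm travel, 11 N), and the job is handed in; no verdict was returned.

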